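# Hold a mould's leaning end wall square with an engineer's square

## Task

The hinged end wall of the small mould base leans in over its plate. Pick up the engineer's square, stand its stock on the base plate with the blade towards the wall, and press it into the corner until the stock lies flat on the plate and the blade lies flush against the wall, so that the wall is pushed up square. Finish while still gripping the square and pressing it firmly (about 5 N or more) both down on the plate and against the wall; leave the stopwatch, the mortar prism and the beaker where they are.

Things in the scene. Friction and masses are not known exactly. Their poses are not given: they have to be found in the camera images.
- square: Loose steel engineer's square, 0.3 to 0.5 kg, standing upright on its stock on the deck plate (deck top z = 0.006). Stock: dark bar along x, 150 long, 20 thick (y), 34 high. Bright blade at the -x end: 26 wide in x, 10 thick, up to 105 above the underside. Origin: centre of the stock's underside; z up; x from the blade towards the free end. Outer end face of the blade at x = -75 mm.
- heel (a point): Outer corner of the square: bottom of the blade's outer face, at (-75, 0, 0) mm in the square's frame; same axes as the square. It belongs at the mould's corner line.
- stock_grip (a point): Good place to grip the stock across its 20 mm thickness from above with the fingers closing along the square's y: at (22, 0, 26) mm in the square's frame, 97 mm from the heel; leaves room between gripper and blade.
- corner (a point): Middle of the inner corner line of the mould base, on the plate's upper face, 24 mm above z = 0. x points from the wall out over the plate, y along the corner line, z up. The plate reaches x = 170 mm and y = +-55 mm. The end wall's inner face is the plane x = 0 when square. The mould base is fixed to the deck.
- end_wall (a joint): Angle of the hinged end wall about the corner line: 0 = square to the plate, positive = leaning in over the plate (starts 0.11 to 0.19 rad). A light spring and friction resist being pushed back (about 2 N at its top edge); let go, it springs in again. Below 0 it leans outward. The hinge line is rigid, so the push hardens when the heel reaches the corner.
- stopwatch: Loose dark stopwatch, 57 x 63 x 16 mm, bystander; origin at the centre of its underside.
- prism: Loose grey mortar prism, 40 x 160 x 40 mm, lying on the deck, bystander; origin at the centre of its underside.
- beaker: Loose clear beaker, 72 mm wide, 89 high, bystander; origin at the centre of its underside.
- base_plate: Light-metal base plate of the mould, 172 x 110 x 10 mm; its origin and axes are those of point corner (upper face at z = 0 of this frame).
- wall_board: The light-metal board of the hinged end wall, 94 mm wide (y), 10 thick, 95 high, that the blade bears against; its origin is the middle of the inner face's lower edge (at point corner), its x points out of the inner face, z up along it.

How it is judged (in metres and radians):
At the end, for the whole second after the job is handed in: Heel within 3 mm of the corner line (within 42 mm of the wall's middle along it), square upright within 0.035 rad and in line with the mould within 0.07, wall within 0.035 rad of square; over 2 N on plate and on wall; fingers hold it (over 3 N, TCP within 12 mm of its mid-plane, under 100 mm up) (x of heel in the frame of corner between -0.003 and 0.003 m and z of heel in the frame of corner between -0.003 and 0.003 m and y of heel in the frame of corner between -0.042 and 0.042 m and x of square in the frame of corner above 0.06 m and angle between the x axis of square and the x axis of corner, either way round below 0.07 rad and angle between square's own z axis and vertical below 0.035 rad and value of joint end_wall between -0.035 and 0.035 rad and contact force between square and wall_board above 2 N and contact force between square and base_plate above 2 N and contact force between the fingers and square above 3 N and y of the grasp point in the frame of square between -0.012 and 0.012 m and z of the grasp point in the frame of square below 0.1 m); the arm keeps its last pose, push and grip.
It fails at once if the stopwatch, the mortar prism or the beaker is moved by more than 30 mm (distance of any of stopwatch, prism, beaker from where it was at the start of the episode above 0.03 m).
It also fails if it takes over 35 s, if anything falls off the work surface, if the arm or the gripper's body presses on something with over 40 N, if the wrist force passes 120 N, or if a joint passes its speed limit or range.

## Robot

A 6-joint arm with a two-finger parallel gripper is mounted at the origin on a cart in front of the work surface, level with it; the furniture and walls round the work are solid. World frame = base frame: x ahead of the robot, y to its left, z up, the work surface at z = 0. Lengths are in m, angles in degrees, forces in N, time in s.
With the tool pointing down it reaches from about 0.375 to 0.9 m from the base axis. Payload 3.1 kg.
Tool frame: the origin (TCP) lies between the finger pads, 19 mm behind the fingertips; this is the grasp point; z points along the fingers, y is the line along which they close (so a half turn about z gives the same grasp; the last joint's range is limited). The gripper opens to 87 mm and grips with 3 to 60 N. Pads are 19 mm wide; open, the fingers measure 117 mm over their backs; the gripper's body (75 mm by 190 mm) begins 51 mm behind the grasp point.
Start: joints at [55.548, 30.224, 82.088, -0, 67.689, -10.227], TCP at [0.256, 0.57, 0.241] pointing down, gripper open.
Joint ranges: [-176.69, 176.69], [-43.24, 126.21], [12.49, 139.97], [-82, 262], [0, 151.66], [-163.58, 163.58]. Speed limits (degrees/s): [159.86, 159.86, 180, 180, 180, 180].

## Interface

Orientations are given as a 3x3 rotation matrix whose columns are the frame's x, y, z axes.
In Python, from rig import read_state, optics, bot gives the robot as it stands. The module is installed in compiled form; this text tells all that it offers.
- The arm moves only by the tool send_rows, never from a script. Its argument "commands" is a list of rows, each a list of 7 numbers: the turn, a rotation vector about the tool's x, y, z in units of 5 degrees (1.0 is 5 degrees), then the shift along the tool's x, y, z in units of 30 mm (1.0 is 30 mm), then the opening, from 0 (shut) to 1 (fully open). In form: [[rx, ry, rz, tx, ty, tz, gripper], ...]. A call has 1 to 20 rows; each row is the pose to reach, as a shift and turn from the pose commanded when the call began, along the tool's axes at that moment; what a row does not reach only later rows make up. A row lasts 1/12 s, in which the tool goes at most 41.7 mm and 7.16 degrees, less where a joint would pass 70% of its speed; a pose out of reach is approached as far as the arm can. A call with a gripper value outside its range is refused whole. The fingers move at their own pace and stop on an object; the grip force is fixed at half the most. Time passes only in rows, so rows that repeat a pose let the fingers close. It gives the time, the measured TCP pose, the force, the opening and the grip force at its end, in the units of the state.
- read_state(): the state, without advancing time (a new reading comes with each control period).
- optics.capture(name): name is "scene" or "top" or "wrist"; returns a dict with "image" (384x512x3 uint8, blue, green, red), "intrinsics" (3x3 intrinsics, pixels), "extrinsics" (4x4, takes a point from world to camera coordinates); the wrist camera has in their place "T_tool_cam" (4x4, takes a point from camera to tool coordinates, whose origin is the TCP and whose axes are the flange's). Camera axes: x right, y down, z forward; pixel columns grow to the right and rows downward; lengths in m; the calibration is good to about 2 mm. A picture is of the moment at which its call begins: read the wrist's pose just before it. There is no depth.
- bot.hand_in(): hands the job in; it is judged then, once.
The state is a dict: "time_s": time; "joint_positions": joint angles; "qvel": joint speeds; "tau": joint torques, N m; "position": TCP position; "tcp_rot": TCP orientation; "force": force on the tool from outside, world axes, zero at the start; "moment": the same for the moment, N m; "opening": opening from 0.0 (shut) to 1.0 (fully open); "grasp_force": force on a finger pad.
Only numpy, scipy, OpenCV 4.12 (cv2) and the standard library are available. Lean on these libraries where they do the work, as an engineer would, in place of code of your own. Each camera call takes 0.05 s, during which the arm holds its last target. There are 200 camera calls.

## Working session

There is one attempt and no reset: what is moved stays moved. The work goes in short steps, Python scripts to look and compute and a tool call to move; the robot and the scene stay as the last step left them, time stands still between calls to the robot, and variables do not carry over. Pictures are saved under pics/ and viewed, at most 10 in all, crops included, and the job is handed in when it is done.

Besides the shell and the picture viewer there is one more tool, called after "Call:" by a JSON object that holds its "op" and its "data". send_rows: Moves the arm, as the interface text tells. Its arguments: {"type":"object","properties":{"commands":{"type":"array","items":{"type":"array","items":{"type":"number"}}}},"required":["commands"]}

```bash
mkdir -p pics; cat > h.py <<'E'
import numpy as np, cv2
from rig import read_state, optics, bot
def cap(n,f=None):
    s=read_state(); d=optics.capture(n); im=d["image"]
    if n=="wrist":
        T=np.eye(4);T[:3,:3]=s["tcp_rot"];T[:3,3]=s["position"]; d["E"]=np.linalg.inv(T@d["T_tool_cam"])
    else: d["E"]=np.array(d["extrinsics"])
    d["K"]=np.array(d["intrinsics"])
    if f:
        cv2.imwrite("pics/"+f+".png",im)
        np.savez("pics/"+f+".npz",K=d["K"],E=d["E"])
    return d
def onplane(f,uv,z):
    d=np.load("pics/"+f+".npz");K,E=d["K"],d["E"];R,t=E[:3,:3],E[:3,3];c=-R.T@t
    r=[];
    for u,v in uv:
        q=R.T@np.linalg.inv(K)@[u,v,1]; r.append(c+q*(z-c[2])/q[2])
    return np.array(r)
def proj(f,P):
    d=np.load("pics/"+f+".npz");P=np.atleast_2d(P);q=(d["E"][:3,:3]@P.T+d["E"][:3,3:4]);q=d["K"]@q;return (q[:2]/q[2]).T
E
python3 - <<'E'
from h import *
cap("scene","s0");cap("top","t0")
a=cv2.imread("pics/t0.png");cv2.imwrite("pics/t0b.png",cv2.resize(a,(800,600),interpolation=cv2.INTER_CUBIC))
a=cv2.imread("pics/s0.png");cv2.imwrite("pics/s0b.png",cv2.resize(a,(800,600),interpolation=cv2.INTER_CUBIC))
s=read_state();print(s)
for n in("s0","t0"):
    E=np.load(f"pics/{n}.npz")["E"];print(-E[:3,:3].T@E[:3,3])
E
```

```text
{'time_s': 0.1, 'joint_positions': array([ 5.55485832e+01,  3.02731320e+01,  8.21504497e+01, -7.31636369e-04,
        6.76891680e+01, -1.02287288e+01]), 'qvel': array([-0.02011091, -0.11948265, -0.1598489 , -0.06843336,  0.00806102,
        0.03371965]), 'tau': array([-7.75488606e-04, -4.40988994e+01, -1.77149910e+01,  6.34677010e-02,
        5.33580082e-02, -6.03375065e-05]), 'position': array([0.25605307, 0.5694457 , 0.2403671 ]), 'tcp_rot': array([[-9.11959530e-01,  4.10278682e-01, -1.10348638e-03],
       [ 4.10280027e-01,  9.11958137e-01, -1.62938557e-03],
       [ 3.37831220e-04, -1.93867212e-03, -9.99998064e-01]]), 'force': array([-0.51788439, -0.43590454, -0.32264861]), 'moment': array([-0.01055079,  0.01887736, -0.04154686]), 'grasp_force': 0.0, 'opening': 1.0019757883217382}
[ 0.20181963 -0.47972597  0.44767392]
[0.44093213 0.09338762 1.18854368]
```

View pics/t0b.png

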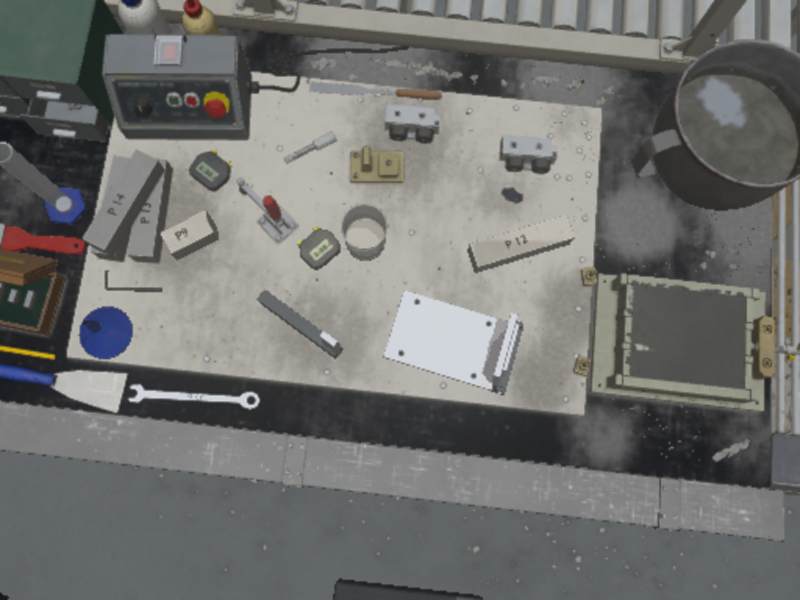

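View pics/s0b.png

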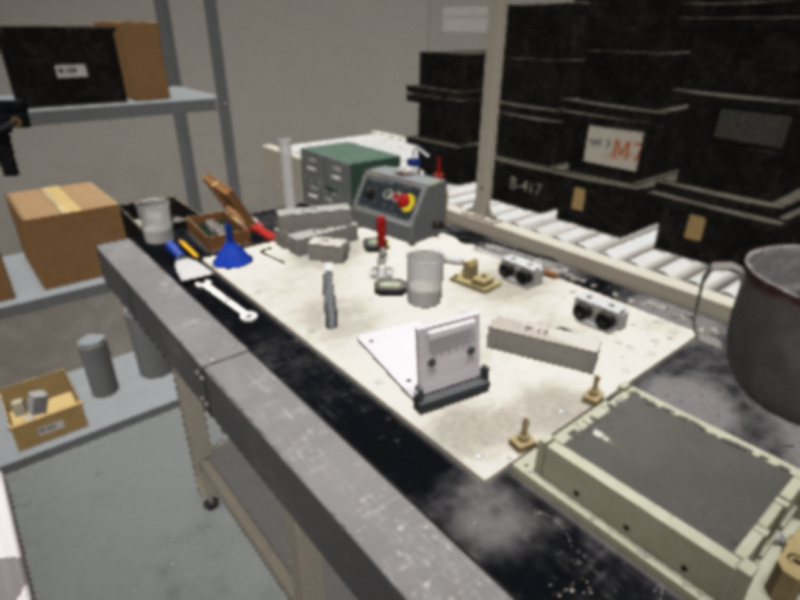

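The top view shows the square's stock from (262,295) to (340,352), with the blade at the lower-right end. The mould plate is around (385–520, 290–392), its leaning wall at the right. I'll take an enlarged crop next.

```bash
python3 - <<'E'
from h import *
a=cv2.imread("pics/t0.png")[175:260,155:345];cv2.imwrite("pics/t0c.png",cv2.resize(a,(760,340),interpolation=cv2.INTER_CUBIC))
f="t0"
print(onplane(f,[(262*.64,295*.64),(340*.64,352*.64)],.04).round(3))
print(onplane(f,[(404*.64,291*.64),(385*.64,355*.64),(522*.64,316*.64),(503*.64,392*.64)],.024).round(3))
print(np.load("pics/t0.npz")["K"])
E
```

```text
[[0.677 0.306 0.04 ]
 [0.604 0.177 0.04 ]]
[[ 0.712  0.092  0.024]
 [ 0.609  0.11   0.024]
 [ 0.693 -0.093  0.024]
 [ 0.573 -0.073  0.024]]
[[493.74166749   0.         245.48993932]
 [  0.         493.74166749 193.49785234]
 [  0.           0.           1.        ]]
```

View pics/t0c.png

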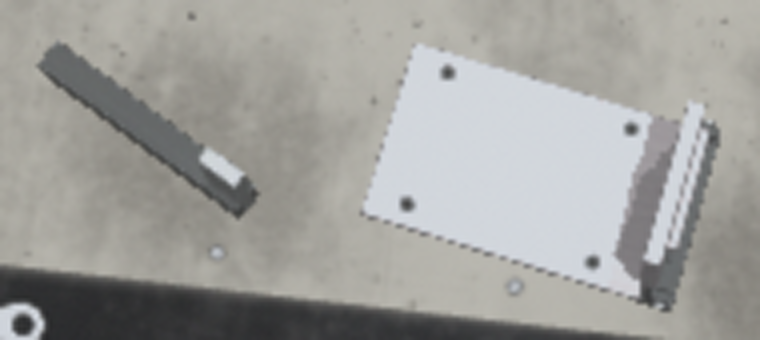

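The crop shows the plate's free edge from (418,44) to (362,213), the stock's free end at (58,42)/(38,66), and the blade top around (200–245, 147–187). I'll go above the grip point and refine with the wrist camera.

```bash
cat >> h.py <<'E'
from scipy.spatial.transform import Rotation as Ro
def Rdown(yawy): # tool y at yaw angle (deg), z down
    a=np.radians(yawy);y=np.array([np.cos(a),np.sin(a),0]);z=np.array([0,0,-1.]);return np.c_[np.cross(y,z),y,z]
def rel(p,yawy,R0=None,p0=None):
    s=read_state();R0=s["tcp_rot"] if R0 is None else R0;p0=s["position"] if p0 is None else p0
    R=Rdown(yawy);return np.r_[np.degrees(Ro.from_matrix(R0.T@R).as_rotvec())/5,R0.T@(np.array(p)-p0)/.03].round(3)
E
python3 - <<'E'
from h import *
c=lambda u,v:(155+(u+.5)/4-.5,175+(v+.5)/4-.5)
P=onplane("t0",[c(418,44),c(362,213)],.024);print(P)
L=onplane("t0",[c(418,44),c(645,112),c(362,213),c(640,296)],.024)[:,:2]
for a,b in((0,1),(2,3)): d=L[a]-L[b];print("long edge ang",np.degrees(np.arctan2(d[1],d[0])))
d=P[0]-P[1];print("free edge ang",np.degrees(np.arctan2(d[1],d[0]))+90,np.linalg.norm(d))
S=onplane("t0",[c(58,42),c(38,66)],.04);print("stock end",S)
B=onplane("t0",[c(200,157),c(240,187),c(207,147),c(245,175)],.111);print("blade",B)
print("beaker top",onplane("t0",[(365*.64,217*.64)],.089),"base",onplane("t0",[(364*.64,245*.64)],0.006),"watch",onplane("t0",[(320*.64,248*.64)],.02))
se=S.mean(0)[:2];bl=B.mean(0)[:2];d=se-bl;print(np.linalg.norm(d),np.degrees(np.arctan2(d[1],d[0])))
u=d/np.linalg.norm(d);g=se-u*.053;print("grip",g)
print(rel([g[0],g[1],.22],np.degrees(np.arctan2(u[1],u[0]))-90))
E
```

```text
[[0.7133509  0.09055199 0.024     ]
 [0.60711512 0.1126791  0.024     ]]
long edge ang 79.30875255227525
long edge ang 79.68268406288254
free edge ang 78.23447179624587 0.10851566139807019
stock end [[0.68675648 0.30430903 0.04      ]
 [0.67089537 0.31402607 0.04      ]]
blade [[0.61569049 0.20379027 0.111     ]
 [0.60152572 0.1797055  0.111     ]
 [0.62169331 0.20066395 0.111     ]
 [0.60847884 0.17779938 0.111     ]]
beaker top [[0.80281865 0.16178849 0.089     ]] base [[0.7835213  0.16306629 0.006     ]] watch [[0.76683918 0.2304548  0.02      ]]
0.13627390783667415 60.56067935897412
grip [0.65277634 0.26301108]
[-2.0000e-02  1.6000e-02  1.9043e+01 -1.6251e+01 -3.8880e+00  6.8100e-01]
```

Call:
{"op": "send_rows", "data": {"commands": [[0,0,10,-8,-2,0.3,1],[0,0,19,-16.25,-3.9,0.7,1],[0,0,19,-16.25,-3.9,0.7,1],[0,0,19,-16.25,-3.9,0.7,1],[0,0,19,-16.25,-3.9,0.7,1],[0,0,19,-16.25,-3.9,0.7,1],[0,0,19,-16.25,-3.9,0.7,1],[0,0,19,-16.25,-3.9,0.7,1],[0,0,19,-16.25,-3.9,0.7,1],[0,0,19,-16.25,-3.9,0.7,1],[0,0,19,-16.25,-3.9,0.7,1],[0,0,19,-16.25,-3.9,0.7,1],[0,0,19,-16.25,-3.9,0.7,1],[0,0,19,-16.25,-3.9,0.7,1],[0,0,19,-16.25,-3.9,0.7,1],[0,0,19,-16.25,-3.9,0.7,1],[0,0,19,-16.25,-3.9,0.7,1],[0,0,19,-16.25,-3.9,0.7,1]]}}

```text
time_s: 1.6
position: [0.6524, 0.2638, 0.2202]
tcp_rot: [[0.487, 0.874, -0.0], [0.874, -0.487, -0.0], [-0.0, -0.0, -1.0]]
force: [0.1, -0.1, 0.0]
opening: 0.999
grasp_force: 0.0
```

```bash
python3 - <<'E'
from h import *
cap("wrist","w1")
a=cv2.imread("pics/w1.png");cv2.imwrite("pics/w1b.png",cv2.resize(a,(800,600),interpolation=cv2.INTER_CUBIC))
s=read_state();print(s["time_s"],s["position"],s["tcp_rot"],s["joint_positions"],s["force"])
E
```

```text
1.65 [0.6524231  0.26390084 0.22032237] [[ 4.86796379e-01  8.73515462e-01 -1.54349160e-04]
 [ 8.73515466e-01 -4.86796391e-01 -5.66420774e-05]
 [-1.24614345e-04 -1.07253221e-04 -9.99999986e-01]] [ 1.29488658e+01  3.77070259e+01  7.07620477e+01 -1.24521893e-03
  7.15402722e+01  4.20794942e+01] [ 0.49122458 -0.65034434 -0.67696799]
```

View pics/w1b.png

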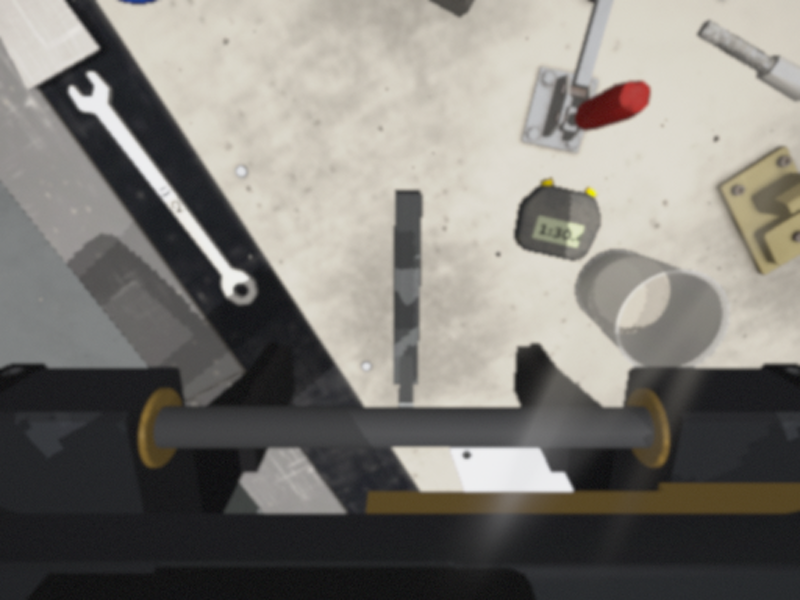

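The wrist view shows the stock top from (396,191)–(421,191) down to (393,383)–(417,385), nearly aligned with the tool. The blade top is near (405,395), and the watch and beaker are clear on the right.

```bash
python3 - <<'E'
from h import *
k=lambda u,v:((u+.5)*.64-.5,(v+.5)*.64-.5)
P=onplane("w1",[k(396,191),k(421,191),k(393,380),k(417,380)],.04)[:,:2];print(P)
fe=(P[0]+P[1])/2;d=fe-(P[2]+P[3])/2;u=d/np.linalg.norm(d);yaw=np.degrees(np.arctan2(u[1],u[0]));print(fe,yaw,np.linalg.norm(P[0]-P[1]))
g=fe-u*.053;print("grip",g)
for z in(.12,.034): print(rel([*g,z],yaw-90))
E
```

```text
[[0.67314983 0.31473946]
 [0.68841909 0.30622883]
 [0.59879771 0.18776829]
 [0.61546383 0.17848825]]
[0.68078446 0.31048415] 59.95792925781621 0.017480879492060106
grip [0.65425076 0.26460427]
[-1.000e-03  1.000e-03  1.820e-01  5.100e-02  4.200e-02  3.344e+00]
[-1.000e-03  1.000e-03  1.820e-01  5.100e-02  4.200e-02  6.211e+00]
```

Call:
{"op": "send_rows", "data": {"commands": [[0,0,0.15,0.05,0.04,1.2,1],[0,0,0.15,0.05,0.04,2.4,1],[0,0,0.15,0.05,0.04,3.4,1],[0,0,0.15,0.05,0.04,4.3,1],[0,0,0.15,0.05,0.04,5.2,1],[0,0,0.15,0.05,0.04,5.9,1],[0,0,0.15,0.05,0.04,6.2,1],[0,0,0.15,0.05,0.04,6.2,0],[0,0,0.15,0.05,0.04,6.2,0],[0,0,0.15,0.05,0.04,6.2,0],[0,0,0.15,0.05,0.04,6.2,0],[0,0,0.15,0.05,0.04,6.2,0],[0,0,0.15,0.05,0.04,6.2,0],[0,0,0.15,0.05,0.04,6.2,0],[0,0,0.15,0.05,0.04,6.2,0],[0,0,0.15,0.05,0.04,6.2,0],[0,0,0.15,0.05,0.04,6.2,0],[0,0,0.15,0.05,0.04,6.2,0]]}}

```text
time_s: 3.15
position: [0.6547, 0.2639, 0.0342]
tcp_rot: [[0.5, 0.866, -0.0], [0.866, -0.5, -0.0], [-0.0, -0.0, -1.0]]
force: [-0.8, -0.5, 0.4]
opening: 0.25
grasp_force: 0.0
```

Call:
{"op": "send_rows", "data": {"commands": [[0,0,0,0,0,0,0],[0,0,0,0,0,0,0],[0,0,0,0,0,0,0],[0,0,0,0,0,0,0],[0,0,0,0,0,-0.6,0],[0,0,0,0,0,-1.2,0],[0,0,0,0,0,-1.9,0],[0,0,0,0,0,-2.5,0],[0,0,0,0,0,-2.5,0],[0,0,0,0,0,-2.5,0]]}}

```text
time_s: 3.98
position: [0.6549, 0.2641, 0.1093]
tcp_rot: [[0.5, 0.866, 0.001], [0.866, -0.5, 0.0], [0.001, 0.001, -1.0]]
force: [-0.3, 0.0, -4.3]
opening: 0.229
grasp_force: 30.0
```

```bash
python3 - <<'E'
from h import *
cap("wrist","w2");cap("top","t2");cap("scene","s2")
a=cv2.imread("pics/t2.png")[160:260,155:345]
b=cv2.imread("pics/w2.png");b=cv2.resize(b[100:,:],(570,316))
a=cv2.resize(a,(570,300),interpolation=cv2.INTER_CUBIC)
cv2.imwrite("pics/w2b.png",np.vstack([b[:290],a]))
s=read_state();print(s["time_s"],s["position"],s["grasp_force"],s["force"],s["moment"],s["opening"])
E
```

```text
4.1333 [0.65307084 0.26359789 0.10689266] 29.997559594921768 [-0.19994775  0.0926515  -4.33140906] [0.07203404 0.05580511 0.03660287] 0.2243959404982898
```

View pics/w2b.png

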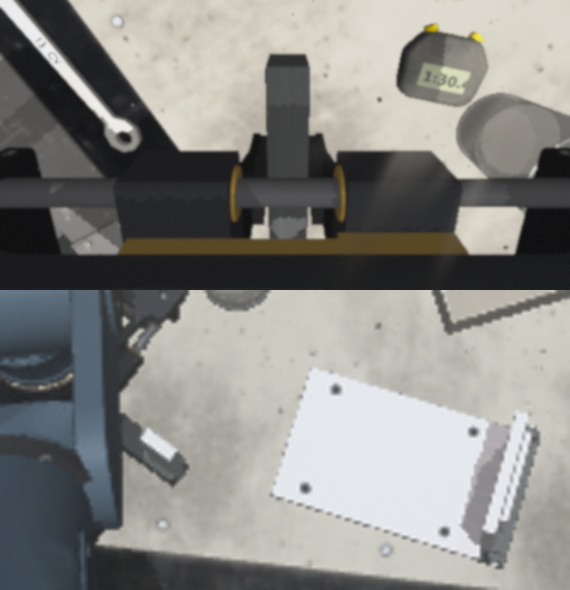

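The square is gripped, with 30 N grip and 4.3 N weight. The mould is unobstructed in the lower half, so I'll fit the plate's edges at subpixel level for yaw.

```bash
python3 - <<'E'
from h import *
g=cv2.cvtColor(cv2.imread("pics/t0.png"),cv2.COLOR_BGR2GRAY).astype(float)
c=lambda u,v:np.array((155+(u+.5)/4-.5,175+(v+.5)/4-.5))
from scipy.ndimage import map_coordinates as mc
def edge(a,b):
    a,b=c(*a),c(*b);d=(b-a)/np.linalg.norm(b-a);n=np.array([-d[1],d[0]]);pts=[]
    for t in np.linspace(.08,.92,40):
        o=a+(b-a)*t;s=np.arange(-4,4.01,.1);q=o+np.outer(s,n)
        pr=mc(g,[q[:,1],q[:,0]],order=1);k=np.argmax(np.abs(cv2.GaussianBlur(np.gradient(pr)[None],(9,1),2)[0]));pts.append(o+n*s[k])
    W=onplane("t0",pts,.024)[:,:2]
    l=cv2.fitLine(W.astype(np.float32),cv2.DIST_HUBER,0,1e-4,1e-4).ravel();return l[:2],l[2:],
A=edge((418,44),(630,108));B=edge((362,213),(630,293));F=edge((418,44),(362,213))
for e in(A,B,F): print(np.degrees(np.arctan2(e[0][1],e[0][0])),e[1])
I=lambda p,q:p[1]+p[0]*np.linalg.solve(np.c_[p[0],-q[0]],q[1]-p[1])[0]
p,q=I(A,F),I(B,F);print(p,q,np.linalg.norm(p-q))
va=[e[0]*np.sign(e[0][1]) for e in(A,B)];u=va[0]+va[1];u/=np.linalg.norm(u);yaw=np.degrees(np.arctan2(u[1],u[0]))
C=(p+q)/2-.17*u;print("yaw",yaw,"corner",C)
for h,z in((.150,.107),(.150,.085)):
    print(rel([*(C+u*h),z],yaw-90))
np.savez("mould.npz",C=C,u=u,yaw=yaw)
E
```

```text
79.23304 [0.7001557  0.02188485]
78.8913 [0.5924064  0.03344892]
-11.01597 [0.6565915  0.10306211]
[0.7134864 0.0919864] [0.6079348  0.11253409] 0.10753301
yaw 79.062164 corner [ 0.62845415 -0.06465149]
[-4.400e-02  2.800e-02 -3.809e+00 -5.161e+00  3.125e+00  1.000e-03]
[-0.044  0.028 -3.809 -5.159  3.128  0.735]
```

Call:
{"op": "send_rows", "data": {"commands": [[0,0,-0.8,-1,0.6,0,0],[0,0,-1.6,-2,1.2,0,0],[0,0,-2.4,-3,1.8,0,0],[0,0,-3.1,-4,2.4,0,0],[0,0,-3.8,-4.7,2.9,0,0],[0,0,-3.8,-5.15,3.1,0.3,0],[0,0,-3.8,-5.15,3.1,0.75,0],[0,0,-3.8,-5.15,3.1,0.75,0],[0,0,-3.8,-5.15,3.1,0.75,0]]}}

```text
time_s: 4.88
position: [0.656, 0.0849, 0.0842]
tcp_rot: [[0.191, 0.982, -0.006], [0.982, -0.191, 0.001], [0.0, -0.006, -1.0]]
force: [-0.5, 0.0, -4.6]
opening: 0.226
grasp_force: 30.0
```

```bash
python3 - <<'E'
from h import *
cap("top","t3");cap("scene","s3")
a=cv2.imread("pics/t3.png")[170:260,225:345];a=cv2.resize(a,(600,450),interpolation=cv2.INTER_CUBIC)[:300]
b=cv2.imread("pics/s3.png")[160:270,200:400];b=cv2.resize(b,(600,330),interpolation=cv2.INTER_CUBIC)[:300]
cv2.imwrite("pics/v3.png",np.vstack([a,b]))
s=read_state();m=np.load("mould.npz");d=s["position"][:2]-m["C"];u=m["u"]
print(s["time_s"],s["position"],s["force"],s["moment"],"x,y in mould",d@u,d@[-u[1],u[0]],s["tcp_rot"][:,2],rel(s["position"],m["yaw"]-90)[:3])
E
```

```text
4.9833 [0.65762944 0.08539552 0.0859944 ] [ 0.99003963  0.48864451 -4.76324153] [ 0.09019583  0.02556745 -0.03034022] x,y in mould 0.15285703925137983 -0.0001748063577993903 [-1.22535921e-03  5.83051580e-04 -9.99999079e-01] [-0.015 -0.004  0.007]
```

View pics/v3.png

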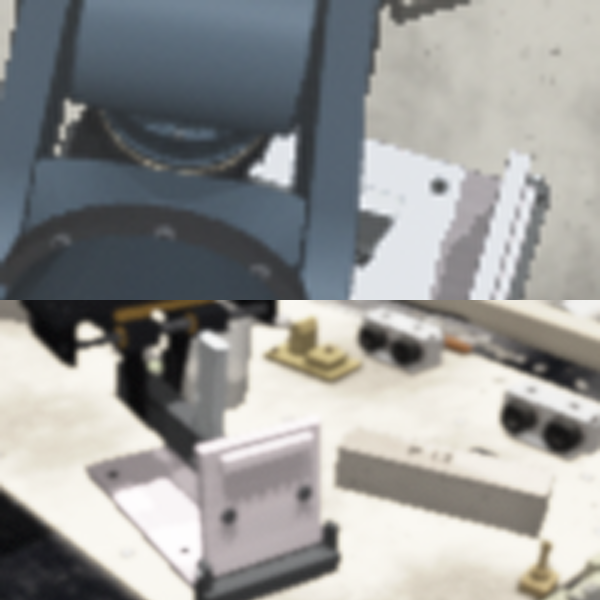

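The square is over the plate, in line with the mould, with the blade facing the wall. I'll lower it onto the plate.

Call:
{"op": "send_rows", "data": {"commands": [[0,0,0,0,0,0.4,0],[0,0,0,0,0,0.8,0],[0,0,0,0,0,1.0,0],[0,0,0,0,0,1.08,0],[0,0,0,0,0,1.12,0],[0,0,0,0,0,1.16,0],[0,0,0,0,0,1.2,0],[0,0,0,0,0,1.2,0],[0,0,0,0,0,1.2,0]]}}

```text
time_s: 5.73
position: [0.6575, 0.084, 0.0521]
tcp_rot: [[0.191, 0.982, -0.001], [0.982, -0.191, 0.0], [0.0, -0.001, -1.0]]
force: [-4.7, 1.6, 6.5]
opening: 0.227
grasp_force: 30.0
```

Call:
{"op": "send_rows", "data": {"commands": [[0,0,0,-0.3,0,0,0],[0,0,0,-0.6,0,0,0],[0,0,0,-0.9,0,0,0],[0,0,0,-1.1,0,0,0],[0,0,0,-1.3,0,0,0],[0,0,0,-1.5,0,0,0],[0,0,0,-1.6,0,0,0],[0,0,0,-1.6,0,0,0],[0,0,0,-1.6,0,0,0]]}}

```text
time_s: 6.48
position: [0.6508, 0.0356, 0.0522]
tcp_rot: [[0.191, 0.982, 0.004], [0.982, -0.191, -0.0], [0.001, 0.004, -1.0]]
force: [1.4, 2.8, 5.3]
opening: 0.227
grasp_force: 30.0
```

```bash
python3 - <<'E'
from h import *
s=read_state();m=np.load("mould.npz");d=s["position"][:2]-m["C"];u=m["u"];n=np.array([-u[1],u[0]]);f=s["force"]
print(s["time_s"],s["position"],"x,y",d@u,d@n,"F xyz mould",f[:2]@u,f[:2]@n,f[2],"M",s["moment"][:2]@u,s["moment"][:2]@n,s["moment"][2],rel(s["position"],m["yaw"]-90)[:3])
E
```

```text
6.4833 [0.65075937 0.03564863 0.05216685] x,y 0.10271031649990842 -0.0028686992343296153 F xyz mould 3.0074669658283617 -0.8827419515568281 5.295870796298273 M 0.13199149209267702 -0.2464897890634522 -0.05086302513958989 [ 0.049 -0.006 -0.019]
```

Call:
{"op": "send_rows", "data": {"commands": [[0,0,0,-0.05,0,0,0],[0,0,0,-0.1,0,0,0],[0,0,0,-0.15,0,0,0],[0,0,0,-0.18,0,0,0],[0,0,0,-0.18,0,0,0],[0,0,0,-0.18,0,0,0]]}}

```text
time_s: 6.98
position: [0.6499, 0.0313, 0.0522]
tcp_rot: [[0.191, 0.982, 0.005], [0.982, -0.191, 0.001], [0.002, 0.004, -1.0]]
force: [1.9, 6.4, 6.2]
opening: 0.224
grasp_force: 30.0
```

Call:
{"op": "send_rows", "data": {"commands": [[0,0,0,-0.05,0,0.02,0],[0,0,0,-0.1,0,0.04,0],[0,0,0,-0.13,0,0.04,0],[0,0,0,-0.13,0,0.04,0],[0,0,0,-0.13,0,0.04,0]]}}

```text
time_s: 7.4
position: [0.6498, 0.0305, 0.0521]
tcp_rot: [[0.192, 0.981, 0.007], [0.981, -0.192, 0.005], [0.006, 0.006, -1.0]]
force: [2.1, 14.8, 10.7]
opening: 0.228
grasp_force: 30.0
```

```bash
cat > st.py <<'E'
from h import *
s=read_state();m=np.load("mould.npz");d=s["position"][:2]-m["C"];u=m["u"];n=np.array([-u[1],u[0]]);f=s["force"]
print(s["time_s"],s["position"],"x,y",d@u,d@n,"F xyz mould",f[:2]@u,f[:2]@n,f[2],"M",s["moment"][:2]@u,s["moment"][:2]@n,s["moment"][2],rel(s["position"],m["yaw"]-90)[:3])
E
python3 st.py
```

```text
7.4 [0.64982354 0.03047617 0.05212368] x,y 0.09745425232016232 -0.0029313125924503814 F xyz mould 14.966030449625423 0.7599955057669069 10.689860413026729 M 0.3459651106272508 -2.1196870158016683 0.0030407897926025985 [ 0.065 -0.072 -0.031]
```

Contact has hardened with the heel at about x = 0. I'll check visually that it sits flush and flat.

```bash
python3 - <<'E'
from h import *
cap("top","t4");cap("scene","s4")
a=cv2.imread("pics/t4.png")[190:260,260:345];a=cv2.resize(a,(510,420),interpolation=cv2.INTER_CUBIC)[:300]
b=cv2.imread("pics/s4.png")[175:270,215:345];b=cv2.resize(b,(510,373),interpolation=cv2.INTER_CUBIC)[:300]
cv2.imwrite("pics/v4.png",np.vstack([a,b]))
E
```

```text
(no output)
```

View pics/v4.png

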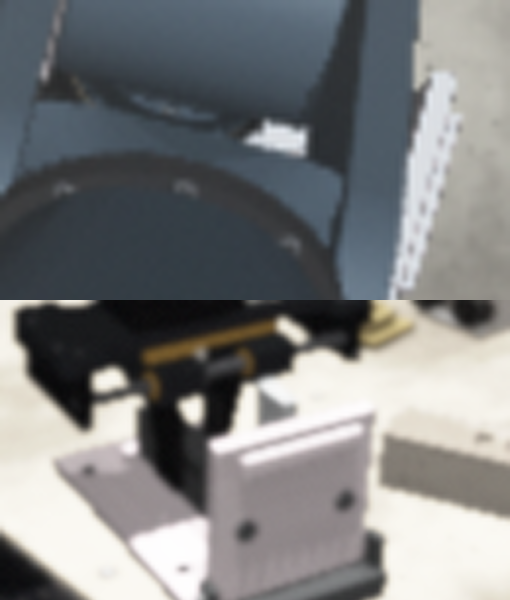

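```bash
python3 - <<'E'
from h import *
m=np.load("mould.npz");C=m["C"];u=m["u"];n=np.array([-u[1],u[0]])
# end-edge calibration: heel touches corner => use TCP-based corner too
def W(x,y,z): return np.r_[C+u*x+n*y,.024+z]
T={}
for a in(-.05,0,.05,.12):
    c,s=np.cos(a),np.sin(a);pt=lambda x,y,z:W(x*c+z*s,y,z*c-x*s)
    P=[pt(0,-.047,.095),pt(-.01,-.047,.095),pt(0,.047,.095),pt(-.01,.047,.095)]
    T[a]=((proj("t4",P)-[260,190])*6+2.5).round(0).tolist();S=((proj("s4",P)-[215,175])*3.923+1.5+[0,300]).round(0).tolist()
    print(a,T[a],S)
# red/blue overlays
a=cv2.imread("pics/t4.png")[190:260,260:345];a=cv2.resize(a,(510,420),interpolation=cv2.INTER_CUBIC)
b=a.copy()
for al,col in((0,(0,0,255)),(.05,(255,0,0))):
    q=np.int32(np.array(T[al])[[0,1,3,2]]);cv2.polylines(b,[q],True,col,1)
cv2.imwrite("pics/v5.png",np.hstack([a[:,350:],b[:,350:]]).repeat(1,0))
E
python3 st.py
```

```text
-0.05 [[449.0, 72.0], [475.0, 80.0], [381.0, 316.0], [407.0, 324.0]] [[370.0, 402.0], [382.0, 412.0], [211.0, 446.0], [221.0, 456.0]]
0 [[436.0, 68.0], [463.0, 76.0], [368.0, 312.0], [395.0, 320.0]] [[365.0, 398.0], [377.0, 407.0], [206.0, 441.0], [216.0, 450.0]]
0.05 [[424.0, 65.0], [450.0, 72.0], [355.0, 308.0], [382.0, 316.0]] [[359.0, 395.0], [371.0, 402.0], [201.0, 437.0], [211.0, 445.0]]
0.12 [[406.0, 60.0], [433.0, 67.0], [338.0, 303.0], [364.0, 310.0]] [[352.0, 390.0], [363.0, 396.0], [194.0, 432.0], [204.0, 439.0]]
7.5 [0.64980924 0.03046493 0.05208754] x,y 0.0974404970148041 -0.002919400019183306 F xyz mould 14.791966033005151 0.6038580107890288 10.38399490178194 M 0.27878284262988523 -2.0831943104437176 0.03311564948977885 [ 0.064 -0.071 -0.03 ]
```

View pics/v5.png

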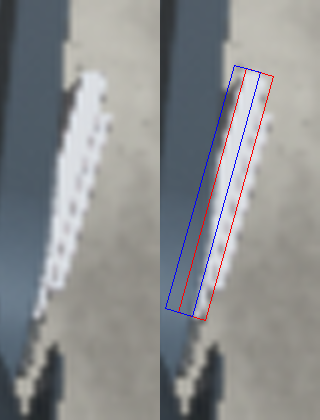

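The wall's top edge matches the 0 rad outline (red), right edge near (270,75). The push is about 15 N on both the wall and the plate, and the TCP height agrees with the stock lying flat. Handing in.

```bash
python3 -c "
from rig import bot
print(bot.hand_in())"
```

```text
the job is handed in; nothing more can be done
None
```

I handed the job in with the square still gripped and pressed into the corner at about 15 N on both the plate and the wall. By my measurements the wall is square and the stock is flat on the plate; the hand-in returned no verdict.

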